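# Index the resin-curing carousel to the next notch

### The arm

A 6-joint arm with a two-finger parallel gripper is mounted at the origin on the work surface. World frame = base frame: x ahead of the robot, y to its left, z up, the work surface at z = 0. Lengths are in m, angles in rad, forces in N, time in s.
With the tool pointing down it reaches from about 0.425 to 0.95 m from the base axis. Payload 3.5 kg.
Tool frame: the origin (TCP) lies midway between the tips of the shut fingers; the grasp point (between the pads) lies 19 mm behind it; z points along the fingers, y is the direction in which the jaws open and shut (so a half turn about z gives the same grasp; the last joint's range is limited). The gripper opens to 85 mm and grips with 20 to 120 N. Pads are 22 mm wide; open, the fingers measure 114 mm over their backs; the gripper's body (76 mm by 85 mm) begins 54 mm behind the grasp point. The pads swing forward as they close: fully open they stand 13 mm farther back than shut.
Start: joints at [1.132, 0.286, 1.577, -0, 1.279, -0.15], TCP at [0.192, 0.647, 0.199] pointing down, gripper open.
Joint ranges: [-2.77, 2.77], [-0.9, 2.22], [0.21, 2.48], [-1.53, 4.67], [0.24, 2.81], [-2.84, 2.84]. Speed limits (rad/s): [2.79, 2.79, 3.14, 3.14, 3.14, 3.14].

### API

Orientations are given as a unit quaternion [x, y, z, w].
In Python, from plant import * gives the robot as it stands.
- The arm moves only by the shell command python3 -m jog 'ROWS' [FORCE]. ROWS is a JSON object of lists of equal length, an entry for each row: "travel": the shift along the world's x, y, z in mm, a list of three; "dr": the turn, a rotation vector about the world's x, y, z in degrees, a list of three; "jaw": the closure in counts, from 0 (fully open) to 255 (shut). In form: {"travel": [[x, y, z], ...], "dr": [[wx, wy, wz], ...], "jaw": [jaw, ...]}. A call has 1 to 5 rows; each row shifts and turns the commanded pose from where the row before left it; what a row does not reach is not made up. A row lasts 1/12 s, in which the tool goes at most 41.7 mm and 7.16 degrees, less where a joint would pass 70% of its speed; a pose out of reach is approached as far as the arm can. A call is refused whole if a number of a shift passes 41.7 or a number of a turn 7.16, either way. A call with a gripper value outside its range is refused whole. The fingers move at their own pace and stop on an object; FORCE is the grip in N (left out, the last holds). Time passes only in rows, so rows that do not move let the fingers close. It gives the time, the measured TCP pose, the force and the opening at its end, in the units of the state.
- get_state(): the state, without advancing time (a new reading comes with each control period).
- read_camera(name): name is "scene" or "top" or "wrist"; returns the picture (420x560x3 uint8, red, green, blue); there is no depth.
- camera_info(name): a dict with "K" (3x3 intrinsics, pixels), "R" (3x3) and "t" (3): a world point X has camera coordinates R X + t; the wrist camera has in their place "mount" (4x4, takes a point from camera to tool coordinates, whose origin is the TCP and whose axes are the flange's). Camera axes: x right, y down, z forward; pixel columns grow to the right and rows downward; lengths in m; the calibration is good to about 2 mm. A picture is of the moment at which its call begins: read the wrist's pose just before it. camera_info takes no time and is no camera call.
- sign_off(): hands the job in, once; it reports no verdict.
The state is a dict: "time": time; "qpos": joint angles; "dq": joint speeds; "joint_efforts": joint torques, N m; "eef_pos": TCP position; "tcp_rot": TCP orientation; "contact_force": force on the tool from outside, world axes, zero at the start; "wrist_torque": the same for the moment, N m; "opening": opening from 0.0 (shut) to 1.0 (fully open).
Only numpy, scipy, OpenCV 4.12 (cv2) and the standard library are available. Lean on these libraries where they do the work, as an engineer would, in place of code of your own. Each camera call takes 0.05 s, during which the arm holds its last target. There are 200 camera calls.

### The job

Bring the blue pendant under the curing lamp by turning the carousel exactly one notch clockwise, seen from above: press the red plunger down with a fingertip to unlock the table while it still stands in its notch, swing the table round with the finger, and let the plunger spring fully up in the next notch so that the table is locked again. Never turn it the other way or on past that notch. Use the fingertips only and pick nothing up: the pendants stay lying in their trays, and the mug, the jar and the bead box stay where they are.

Things in the scene. Friction and masses are not known exactly. Their poses are not given: they have to be found in the camera images.
- carousel: The curing carousel, an indexing turntable fixed to the bench. Origin: on its vertical turning axis, at bench level. Its +x points to a lamp post 160 mm out, whose white head (60 mm across, 150 to 210 mm up) hangs over one tray. Round the grey turntable (150 mm across, top 62 mm up) shows a fixed dark index ring (190 mm across, top 46 mm up) with six 13 mm notches in its rim, 60 degrees apart.
- turntable (a joint): Angle of the turntable with its six pale green trays, black lug, plunger and yellow plate. 0 = in the present notch; grows clockwise seen from above; 1.047 rad (60 degrees) = the next notch. Locked (0.011 rad of play) while the plunger is up in a notch; otherwise turns freely, with about 0.6 N of friction at the plunger, and stays where it is left.
- plunger (a joint): How far the plunger is pressed down, m: 0 = up, 0.014 = bottomed. Spring 4.4 N when up, 7.2 N bottomed. Its pin sits in a notch from below and is clear of the ring from 0.010 on. Let go between notches, it stays 0.010 down, rubbing under the ring, and the table can still be turned; it springs up by itself when the pin comes under a notch (within about 2 degrees).
- cap_top (a point): Centre of the top of the plunger's red round cap, 30 mm across, 87 mm above the bench when up, 108 mm from the axis; moves straight down, and round with the table. It stands on a black lug (top 64 mm up). On the lug, ahead of the cap in the clockwise sense, is an upright yellow plate to push: near face 22 mm from the cap's centre, 34 mm wide radially, 6 mm thick, top 110 mm up. Behind the cap is open.
- next_notch (a point): Fixed point where the cap's top centre is when the plunger is up in the next notch clockwise: 108 mm from the turning axis, 87 mm above the bench.
- lamp_spot (a point): Fixed point under the lamp head, 50 mm from the axis, 70 mm above the bench: where the centre of the pendant being cured belongs.
- pendant_amber_mid (a point): Centre of the loose round amber pendant (brass cup with amber resin, 24 mm across, 10 mm high, 20 g) lying in its mould tray on the turntable, at the start the one under the lamp.
- tray_amber (a point): The point in the amber pendant's mould tray where its centre rests (it turns with the table). The tray is 33 mm square, with walls 5 mm above its inner floor and 1.5 mm of room round the pendant.
- pendant_blue_mid (a point): Centre of the loose round blue pendant (brass cup with blue resin, 24 mm across, 10 mm high, 20 g) lying in its mould tray on the turntable, at the start in the tray that comes under the lamp next.
- tray_blue (a point): The point in the blue pendant's mould tray where its centre rests (it turns with the table). The tray is 33 mm square, with walls 5 mm above its inner floor and 1.5 mm of room round the pendant.
- pendant_green_mid (a point): Centre of the loose round green pendant (brass cup with green resin, 24 mm across, 10 mm high, 20 g) lying in its mould tray on the turntable, at the start in the tray after the blue one.
- tray_green (a point): The point in the green pendant's mould tray where its centre rests (it turns with the table). The tray is 33 mm square, with walls 5 mm above its inner floor and 1.5 mm of room round the pendant.
- mug: White ceramic mug, 82 mm across, 92 mm high, loose on the bench beside the carousel; origin at the centre of its underside. A bystander.
- pick_jar: Small wood-coloured jar of picks with a white cap, 48 mm across, 85 mm high, loose on the bench; origin at the centre of its underside. A bystander.
- bead_box: Flat clear bead box, 110 x 75 x 28 mm, loose on the bench; origin at the centre of its underside. A bystander.

How it is judged:
By the outcome, as a careful person would: the job done as asked, in the order asked, and still so for the second after the job is handed in, with the robot touching nothing.
It also fails if it takes over 48 s, if anything falls off the work surface, if the arm or the gripper's body presses on something with over 40 N, if the wrist force passes 120 N, or if a joint passes its speed limit or range.

## Working session

There is one attempt and no reset: what is moved stays moved. The work goes in short steps, Python scripts to look and compute and a shell command to move; the robot and the scene stay as the last step left them, time stands still between calls to the robot, and variables do not carry over. Pictures are saved under pics/ and viewed, about 8 in all and at most 12, crops included, and the job is handed in when it is done.

```bash
mkdir -p pics; ls; cat > h.py <<'E'
from plant import *
import numpy as np, cv2
def save(n,f,im=None):
    im=read_camera(n) if im is None else im
    cv2.imwrite('pics/'+f,im[:,:,::-1]); return im
def ray(n,px):
    c=camera_info(n);K,R,t=[np.array(c[k]) for k in('K','R','t')]
    return -R.T@t, R.T@np.linalg.inv(K)@np.array([px[0],px[1],1.])
def onz(n,px,z):
    o,d=ray(n,px); return o+d*(z-o[2])/d[2]
def proj(n,X):
    c=camera_info(n);p=np.array(c['K'])@(np.array(c['R'])@X+np.array(c['t']));return p[:2]/p[2]
def blobs(im,lo,hi,amin=20):
    h=cv2.cvtColor(im,cv2.COLOR_RGB2HSV);m=cv2.inRange(h,np.array(lo),np.array(hi))
    n,l,s,c=cv2.connectedComponentsWithStats(m)
    return [(s[i].tolist(),c[i].round(1).tolist()) for i in range(1,n) if s[i][4]>=amin]
E
python3 - <<'E'
from h import *
a=save('top','top0.png');b=save('scene','scene0.png')
for n,im in(('top',a),('scene',b)):
    for nm,lo,hi in(('red',(0,150,80),(6,255,255)),('red2',(174,150,80),(180,255,255)),('yel',(22,140,120),(35,255,255)),('blue',(100,120,60),(130,255,255))):
        print(n,nm,blobs(im,lo,hi))
    print(ray(n,(280,210)))
print(get_state())
E
```

```text
pics
top red [([347, 148, 9, 9, 70], [351.4, 151.7]), ([325, 250, 12, 13, 114], [330.2, 256.1]), ([103, 315, 22, 23, 408], [113.4, 325.8]), ([60, 323, 23, 24, 413], [70.6, 334.7])]
top red2 []
top yel [([94, 233, 21, 21, 353], [104.0, 243.0]), ([53, 241, 22, 22, 345], [63.4, 251.5])]
top blue [([360, 148, 9, 10, 76], [363.9, 152.4]), ([47, 158, 40, 30, 160], [66.4, 173.6]), ([276, 210, 7, 6, 24], [278.8, 212.6]), ([67, 213, 7, 10, 38], [69.7, 217.5])]
(array([0.41204044, 0.08361093, 1.00780758]), array([ 0.21347651,  0.01477779, -0.97686752]))
scene red [([283, 157, 12, 10, 94], [288.5, 161.6]), ([156, 208, 15, 12, 106], [163.3, 213.5]), ([506, 312, 32, 29, 654], [521.2, 325.9])]
scene red2 []
scene yel [([187, 196, 15, 11, 100], [193.6, 200.9]), ([465, 403, 15, 17, 92], [474.4, 409.9])]
scene blue [([151, 198, 15, 12, 102], [157.7, 203.5]), ([274, 217, 10, 8, 64], [278.4, 220.5])]
(array([0.88195527, 0.57417053, 0.75375417]), array([-0.32428153, -0.55689309, -0.76470105]))
{'time': 0.1, 'qpos': array([ 1.13199985e+00,  2.87130339e-01,  1.57803422e+00,  2.81367674e-05,
        1.27859258e+00, -1.49975920e-01]), 'dq': array([ 2.62708482e-04,  1.75396406e-04, -2.75318845e-03,  1.50111645e-03,
        4.80073709e-05,  3.36630642e-04]), 'joint_efforts': array([ 2.93314770e-04, -4.07295763e+01, -2.93699723e+01, -1.59553360e-04,
        3.42281608e-03, -1.08008425e-05]), 'eef_pos': array([0.19191929, 0.64645162, 0.1977481 ]), 'tcp_rot': array([ 1.43912811e-01,  9.89589779e-01, -1.03177860e-03, -3.26904076e-04]), 'contact_force': array([0.45322475, 0.00894648, 0.15775108]), 'wrist_torque': array([ 0.04051911,  0.02746055, -0.05151407]), 'opening': 1.0005485230890976}
```

View pics/top0.png

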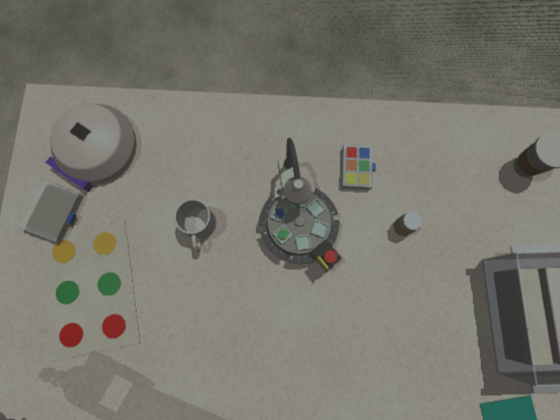

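View pics/scene0.png

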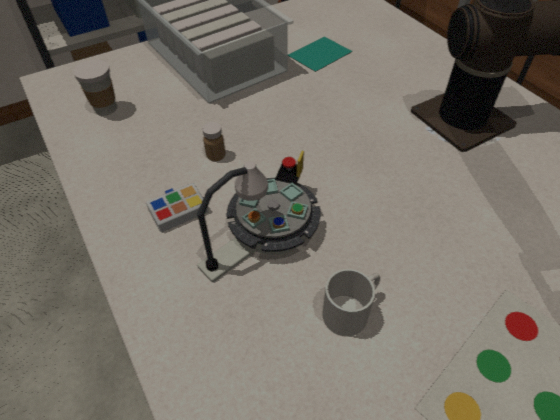

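```bash
python3 - <<'E'
from h import *
a=cv2.imread('pics/top0.png')[:,:,::-1].copy()
for nm,px,z in(('cap',(330.2,256.1),.087),('blue',(278.8,212.6),.072),('img+u',(400,222),.06),('c',(300,222),.06)):print(nm,onz('top',px,z))
def tri(p,q):
    (o1,d1),(o2,d2)=ray('top',p),ray('scene',q)
    s=np.linalg.lstsq(np.c_[d1,-d2],o2-o1,rcond=None)[0];return o1+s[0]*d1,o2+s[1]*d2
print('cap tri',tri((330.2,256.1),(288.5,161.6)),'blue',tri((278.8,212.6),(278.4,220.5)))
h=cv2.cvtColor(a,cv2.COLOR_RGB2HSV)
print('green',blobs(a,(40,40,60),(95,255,255),15)); print('palegreen',blobs(a,(60,12,140),(95,90,255),15))
c=cv2.resize(a[140:290,240:360],None,fx=5,fy=5,interpolation=cv2.INTER_CUBIC)[:600*5//5*1+150]
c=cv2.resize(a[170:290,240:380],None,fx=5,fy=5,interpolation=cv2.INTER_CUBIC)
cv2.imwrite('pics/crop0.png',c[:,:,::-1])
# dark ring outer fit
g=cv2.cvtColor(a,cv2.COLOR_RGB2GRAY);m=(g<85).astype(np.uint8);m[:195]=0;m[275:]=0;m[:,:250]=0;m[:,345:]=0
p=np.argwhere(m)[:,::-1];print(len(p),p.min(0),p.max(0))
E
```

```text
cap [ 0.51364104 -0.01984189  0.087     ]
blue [0.61023347 0.10023304 0.072     ]
img+u [ 0.60458916 -0.18419946  0.06      ]
c [0.59281747 0.04974033 0.06      ]
cap tri (array([ 0.51411813, -0.02032768,  0.08267616]), array([ 0.51370308, -0.01997378,  0.08259061])) blue (array([0.60977238, 0.10019437, 0.07417711]), array([0.6097837 , 0.10018468, 0.07417933]))
green [([359, 160, 11, 12, 120], [364.0, 165.3]), ([278, 229, 10, 10, 87], [282.6, 233.5]), ([97, 272, 24, 24, 447], [108.7, 283.6]), ([55, 281, 24, 24, 448], [66.8, 292.1]), ([480, 395, 57, 25, 1108], [509.2, 409.1])]
palegreen [([90, 130, 17, 11, 104], [98.5, 135.1]), ([295, 180, 7, 7, 31], [298.0, 183.2]), ([312, 206, 11, 10, 54], [317.2, 210.6]), ([407, 213, 14, 16, 148], [414.1, 220.6]), ([195, 218, 9, 12, 61], [198.5, 223.7]), ([312, 223, 13, 13, 118], [318.4, 228.9]), ([296, 237, 12, 12, 115], [302.0, 242.5])]
2956 [256 195] [340 274]
```

View pics/crop0.png

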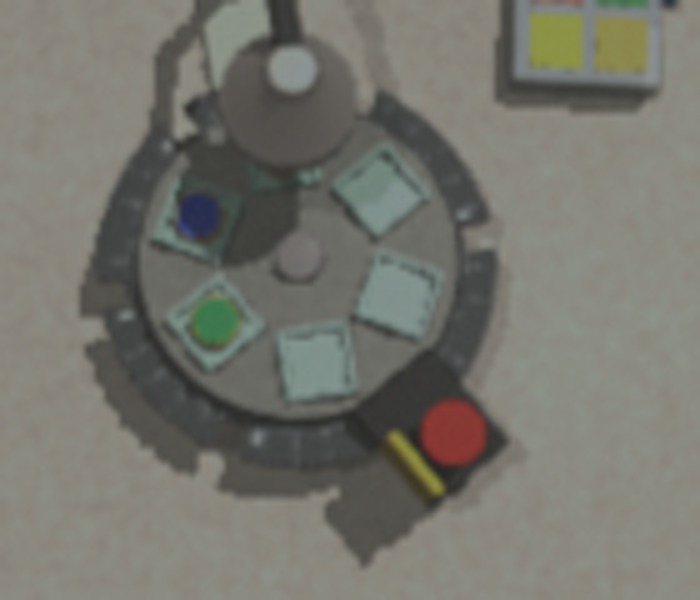

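The top view shows the lamp at the upper side, the red cap at px (330,256), the yellow plate at (322,262), just clockwise of the cap, and blue at (279,213). The mid-points of opposite trays put the axis near (0.595, 0.051). That puts the cap 108 mm out at about 221°, which matches the given distance. I'm moving above the cap with the fingers shut.

```bash
for i in 1 2 3 4; do python3 -m jog '{"travel":[[14.5,-30.1,-3],[14.5,-30.1,-3],[14.5,-30.1,-3],[14.5,-30.1,-3],[14.5,-30.1,-3]],"dr":[[0,0,-1.46],[0,0,-1.46],[0,0,-1.46],[0,0,-1.46],[0,0,-1.46]],"jaw":[255,255,255,255,255]}'; done
python3 -m jog '{"travel":[[14.5,-30.1,-3],[14.5,-30.1,-3],[0,0,0],[0,0,0]],"dr":[[0,0,-1.46],[0,0,-1.46],[0,0,0],[0,0,0]],"jaw":[255,255,255,255]}'
cat >> h.py <<'E'
from scipy.spatial.transform import Rotation as Ro
def wray(px,s):
    c=camera_info('wrist');M=np.array(c['mount']);R=Ro.from_quat(s['tcp_rot']).as_matrix()
    return s['eef_pos']+R@M[:3,3], R@M[:3,:3]@np.linalg.inv(np.array(c['K']))@np.array([px[0],px[1],1.])
def wz(px,s,z):
    o,d=wray(px,s);return o+d*(z-o[2])/d[2]
def st():
    s=get_state();R=Ro.from_quat(s['tcp_rot']).as_matrix()
    print(round(s['time'],2),'tcp',(s['eef_pos']*1e3).round(1),'ydir',np.degrees(np.arctan2(R[1,1],R[0,1])).round(1),'tilt',R[:,2].round(3),'F',s['contact_force'].round(2),'op',round(s['opening'],3));return s
E
python3 - <<'E'
from h import *
s=st();im=save('wrist','w1.png')
print('red',blobs(im,(0,150,60),(6,255,255),100),'yel',blobs(im,(20,120,80),(35,255,255),100))
for b in blobs(im,(0,150,60),(6,255,255),300):print(wz(b[1],s,.087))
for b in blobs(im,(20,120,80),(35,255,255),300):print(b,wz(b[1],s,.11))
im=save('top','t1.png')
A=[(278.8,212.6),(318.4,228.9)],[(282.6,233.5),(317.4,209.5)]
for p,q in A:print('axis',(onz('top',p,.071)+onz('top',q,.066))/2)
E
```

```text
time: 0.52
eef_pos: [0.2648, 0.4948, 0.1832]
tcp_rot: [0.207, 0.978, -0.001, -0.0]
contact_force: [0.3, -0.7, 0.0]
opening: 0.294
time: 0.93
eef_pos: [0.3372, 0.3444, 0.1684]
tcp_rot: [0.269, 0.963, -0.0, -0.0]
contact_force: [0.0, -0.8, -0.0]
opening: 0.001
time: 1.35
eef_pos: [0.4097, 0.194, 0.1536]
tcp_rot: [0.33, 0.944, -0.0, -0.0]
contact_force: [-0.2, 0.0, 0.2]
opening: -0.001
time: 1.77
eef_pos: [0.4823, 0.0434, 0.1386]
tcp_rot: [0.389, 0.921, -0.0, -0.0]
contact_force: [-0.2, 0.5, 0.1]
opening: 0.002
time: 2.1
eef_pos: [0.5111, -0.0164, 0.1323]
tcp_rot: [0.413, 0.911, -0.0, -0.001]
contact_force: [-1.0, 1.0, -0.3]
opening: -0.001
2.1 tcp [511.1 -16.4 132.3] ydir 41.2 tilt [-0.002  0.001 -1.   ] F [-0.96  1.   -0.26] op -0.001
red [([260, 207, 37, 32, 972], [278.2, 222.1])] yel [([255, 182, 48, 24, 1020], [278.1, 194.1])]
[ 0.51456824 -0.01877995  0.087     ]
([255, 182, 48, 24, 1020], [278.1, 194.1]) [0.49482744 0.00347777 0.11      ]
axis [0.59400575 0.05347773 0.0685    ]
axis [0.5926526  0.04973389 0.0685    ]
```

View pics/w1.png

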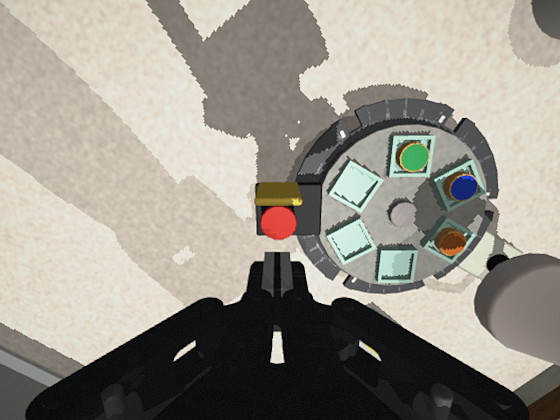

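```bash
python3 - <<'E'
from h import *
s=st()
for p,q in [((355,185),(452,240)),((411,156),(396,264)),((462,187),(350,241))]:
    print((wz(p,s,.067)+wz(q,s,.067))/2, np.linalg.norm(wz(p,s,.067)-wz(q,s,.067)))
cap=np.array([.5142,-.0195]); 
for ax in(np.array([.594,.0515]),):
    d=cap-ax;r=np.hypot(*d);a=np.degrees(np.arctan2(d[1],d[0]));print(r,a)
# fingertip offset in cap frame
t=s['eef_pos'][:2]-cap; u=np.array([np.cos(np.radians(131.2)),np.sin(np.radians(131.2))]);v=np.array([u[1],-u[0]]);print('ahead',t@u*1e3,'side',t@v*1e3)
# finger tip pixel projected
c=camera_info('wrist');M=np.linalg.inv(np.array(c['mount']));K=np.array(c['K'])
for o in([0,0,0],[.011,0,0],[-.011,0,0],[0,.01,0],[0,0,-.019]):
    p=K@(M@np.r_[o,1])[:3];print(o,p[:2]/p[2])
E
```

```text
2.2 tcp [510.5 -14.6 132.5] ydir 41.3 tilt [-0.001  0.001 -1.   ] F [ 0.58 -0.31  0.57] op 0.001
[0.59667779 0.05619141 0.067     ] 0.1043668976928584
[0.59534491 0.05510014 0.067     ] 0.09914504485382983
[0.59723843 0.05487997 0.067     ] 0.10352144503863252
0.10681310780985635 -138.33973273214838
ahead 6.1007712241912095 side 0.44109581438298234
[0, 0, 0] [276.92411426 241.11182619]
[0.011, 0, 0] [276.92290545 225.45214059]
[-0.011, 0, 0] [276.92528015 256.21547999]
[0, 0.01, 0] [292.22226393 241.10416894]
[0, 0, -0.019] [276.95996794 254.63989196]
```

```bash
python3 - <<'E'
import cv2
a=cv2.imread('pics/w1.png')[170:300,210:350];a=cv2.convertScaleAbs(a,alpha=1.8,beta=20)
cv2.imwrite('pics/w1c.png',cv2.resize(a,None,fx=4.5,fy=4.5,interpolation=cv2.INTER_NEAREST))
E
```

```text
(no output)
```

View pics/w1c.png

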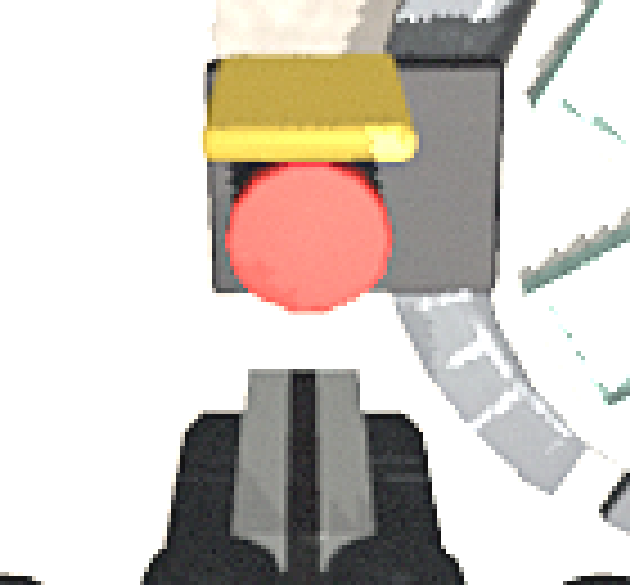

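```bash
python3 -m jog '{"travel":[[0,0,-9],[0,0,-9],[0,0,-9],[0,0,-9],[0,0,0]],"dr":[[0,0,0],[0,0,0],[0,0,0],[0,0,0],[0,0,0]],"jaw":[255,255,255,255,255]}'
python3 - <<'E'
from h import *
s=st();im=read_camera('scene').copy()
p=proj('scene',s['eef_pos']);print(p)
c=im[100:240,200:380];c=cv2.resize(c,None,fx=4,fy=4,interpolation=cv2.INTER_CUBIC)
cv2.drawMarker(c,tuple(int(v) for v in (p-[200,100])*4),(0,255,255),cv2.MARKER_CROSS,14,1)
save('','s2.png',c)
E
```

```text
time: 2.62
eef_pos: [0.509, -0.0142, 0.094]
tcp_rot: [0.412, 0.911, -0.001, -0.003]
contact_force: [-0.5, -0.2, 0.8]
opening: -0.001
2.62 tcp [509.  -14.2  94. ] ydir 41.4 tilt [-0.005  0.001 -1.   ] F [-0.5  -0.2   0.77] op -0.001
[291.89399918 158.48077875]
```

View pics/s2.png

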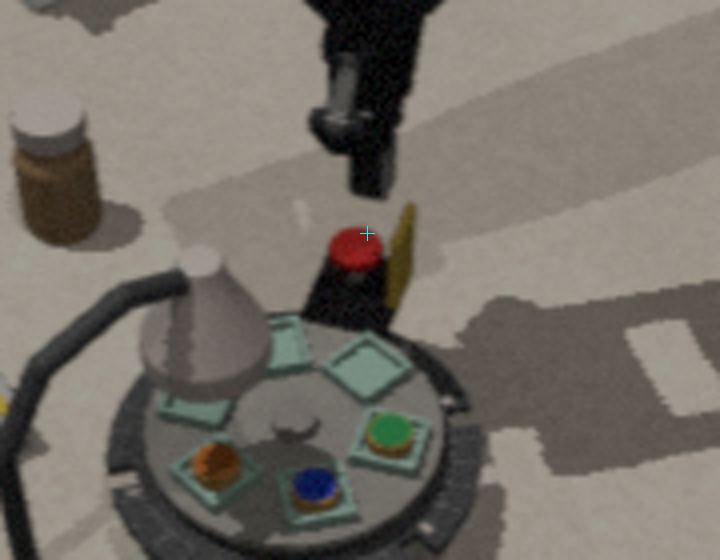

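The shut fingertips end about 30 mm above the reported TCP: the mark is at crop (367,233) but the tip is at (371,197). The wrist view agrees. I'll find the cap by touch instead of trusting the TCP height.

```bash
python3 -m jog '{"travel":[[2,-2.3,-6],[0,0,-6],[0,0,-6],[0,0,0],[0,0,0]],"dr":[[0,0,0],[0,0,0],[0,0,0],[0,0,0],[0,0,0]],"jaw":[255,255,255,255,255]}'
for i in 1 2 3 4 5; do python3 -m jog '{"travel":[[0,0,-1.5],[0,0,-1.5],[0,0,0]],"dr":[[0,0,0],[0,0,0],[0,0,0]],"jaw":[255,255,255]}' | grep -E 'eef|force'; done
```

```text
time: 3.08
eef_pos: [0.5128, -0.0174, 0.0784]
tcp_rot: [0.412, 0.911, -0.0, -0.001]
contact_force: [0.4, -0.3, 0.5]
opening: 0.002
eef_pos: [0.5132, -0.0175, 0.076]
contact_force: [-0.3, -0.3, -0.4]
eef_pos: [0.513, -0.0174, 0.0727]
contact_force: [-0.0, -0.7, 0.0]
eef_pos: [0.513, -0.0174, 0.0696]
contact_force: [0.6, 0.2, 0.4]
eef_pos: [0.513, -0.0174, 0.0666]
contact_force: [0.9, 0.2, -0.3]
eef_pos: [0.513, -0.0174, 0.0636]
contact_force: [-0.1, -0.0, 0.2]
```

```bash
for i in 1 2 3 4 5 6; do python3 -m jog '{"travel":[[0,0,-1],[0,0,-1],[0,0,0]],"dr":[[0,0,0],[0,0,0],[0,0,0]],"jaw":[255,255,255]}' | grep -E 'eef|force'; done
```

```text
eef_pos: [0.5131, -0.0174, 0.0618]
contact_force: [-0.5, 0.0, -0.3]
eef_pos: [0.513, -0.0174, 0.0598]
contact_force: [-0.6, 1.4, 0.1]
eef_pos: [0.513, -0.0174, 0.0578]
contact_force: [-0.4, -0.3, 0.4]
eef_pos: [0.513, -0.0174, 0.0558]
contact_force: [0.1, 0.9, -0.2]
eef_pos: [0.5135, -0.0176, 0.0546]
contact_force: [-0.6, 0.6, 3.8]
eef_pos: [0.5136, -0.0177, 0.0524]
contact_force: [-0.6, -1.3, 4.5]
```

```bash
for i in 1 2; do python3 -m jog '{"travel":[[0,0,-1],[0,0,-1],[0,0,-1],[0,0,-1],[0,0,0]],"dr":[[0,0,0],[0,0,0],[0,0,0],[0,0,0],[0,0,0]],"jaw":[255,255,255,255,255]}' | grep -E 'eef|force'; done
for i in 1 2 3 4; do python3 -m jog '{"travel":[[0,0,-0.8],[0,0,0],[0,0,0]],"dr":[[0,0,0],[0,0,0],[0,0,0]],"jaw":[255,255,255]}' | grep -E 'eef|force';done
```

```text
eef_pos: [0.5136, -0.0176, 0.0481]
contact_force: [-1.0, -0.8, 5.7]
eef_pos: [0.5136, -0.0176, 0.0443]
contact_force: [-1.7, -1.1, 5.3]
eef_pos: [0.5135, -0.0176, 0.0436]
contact_force: [-1.1, -1.5, 6.4]
eef_pos: [0.5136, -0.0176, 0.0428]
contact_force: [-1.6, -0.7, 6.8]
eef_pos: [0.5136, -0.0176, 0.0421]
contact_force: [-1.6, -1.6, 6.1]
eef_pos: [0.5136, -0.0176, 0.0413]
contact_force: [-1.0, -0.9, 6.3]
```

Contact came at TCP z ≈ 0.055, which fits a cap at 87 mm with the 32 mm offset. It is now pressed about 13.5 mm with a spring force near 6.5 N. I'm starting the swing.

```bash
python3 -m jog '{"travel":[[-3.0,3.6,0],[-2.8,3.75,0],[-2.65,3.9,0],[-2.5,4.0,0],[-2.3,4.1,0]],"dr":[[0,0,-2.5],[0,0,-2.5],[0,0,-2.5],[0,0,-2.5],[0,0,-2.5]],"jaw":[255,255,255,255,255]}'
python3 -m jog '{"travel":[[0,0,0],[0,0,0]],"dr":[[0,0,0],[0,0,0]],"jaw":[255,255]}'
python3 - <<'E'
from h import *
s=st();im=save('top','t2.png')
for nm,lo,hi in(('red',(0,150,60),(6,255,255)),('blue',(100,120,60),(130,255,255)),('green',(50,100,60),(75,255,255))):print(nm,[b for b in blobs(im,lo,hi,8) if 250<b[1][0]<345 and 185<b[1][1]<275])
c=cv2.resize(im[170:290,240:380],None,fx=5,fy=5,interpolation=cv2.INTER_CUBIC);save('','t2c.png',c)
E
```

```text
time: 8.08
eef_pos: [0.5004, 0.0017, 0.0414]
tcp_rot: [0.51, 0.86, -0.0, 0.001]
contact_force: [-1.5, -1.5, 6.1]
opening: -0.001
time: 8.25
eef_pos: [0.5002, 0.0021, 0.0413]
tcp_rot: [0.509, 0.861, 0.0, 0.0]
contact_force: [-1.0, 0.1, 6.8]
opening: 0.003
8.25 tcp [500.2   2.1  41.3] ydir 28.8 tilt [ 0.001  0.    -1.   ] F [-0.99  0.14  6.77] op 0.003
red []
blue [([278, 206, 7, 6, 27], [281.4, 208.5])]
green [([276, 226, 8, 8, 49], [279.9, 229.4])]
```

View pics/t2c.png

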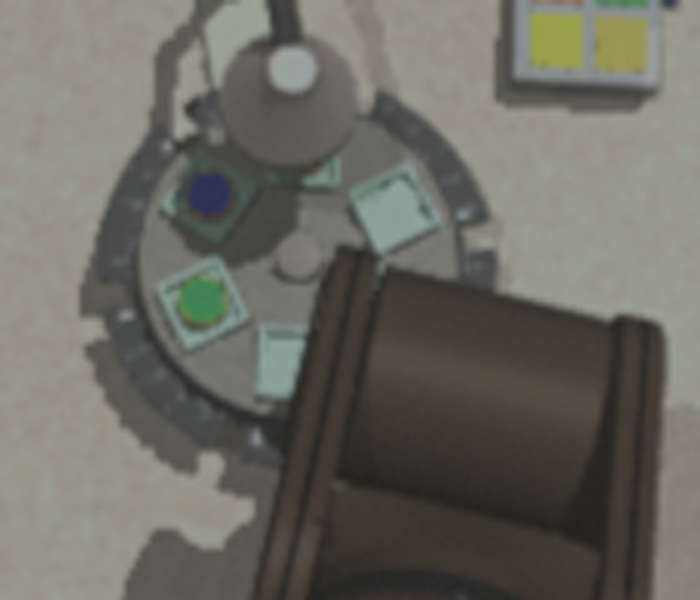

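The table has turned about 12–13° clockwise: green moved from (282.6,233.5) to (279.9,229.4), and blue is nearing the lamp. I'll go on pressed to about 25°, then lift off the cap and push the plate.

```bash
python3 -m jog '{"travel":[[-2.1,4.2,0],[-1.95,4.3,0],[-1.75,4.35,0],[-1.55,4.4,0],[-1.35,4.5,0]],"dr":[[0,0,-2.5],[0,0,-2.5],[0,0,-2.5],[0,0,-2.5],[0,0,-2.5]],"jaw":[255,255,255,255,255]}'
python3 -m jog '{"travel":[[0,0,0],[0,0,4],[0,0,5],[0,0,5],[0,0,5]],"dr":[[0,0,0],[0,0,0],[0,0,0],[0,0,0],[0,0,0]],"jaw":[255,255,255,255,255]}'
python3 -m jog '{"travel":[[0,0,0],[0,0,0]],"dr":[[0,0,0],[0,0,0]],"jaw":[255,255]}'
cat >> h.py <<'E'
AX=np.array([.595,.0525])
def table(f):
    s=st();d=s['eef_pos'][:2]-AX;print('tip r',np.hypot(*d)*1e3,'ang',np.degrees(np.arctan2(d[1],d[0]))%360)
    im=save('top',f);C=onz('top',(299.4,221),.07)
    for nm,lo,hi in(('green',(50,100,60),(75,255,255)),('blue',(100,120,60),(130,255,255)),('red',(0,150,60),(6,255,255))):
        for b in blobs(im,lo,hi,8):
            if 250<b[1][0]<345 and 185<b[1][1]<275:
                z=.087 if nm=='red' else .074; p=onz('top',b[1],z); v=(p-C)[:2]
                print(nm,b,p.round(4),'ang',np.degrees(np.arctan2(v[1],v[0])).round(1),'r',np.hypot(*v).round(4))
    return im
E
python3 - <<'E'
from h import *
im=table('t3.png')
im=cv2.imread('pics/top0.png')[:,:,::-1].copy();C=onz('top',(299.4,221),.07);print('C',C)
for p in[(282.6,233.5),(278.8,212.6),(279.9,229.4),(281.4,208.5)]:
    v=(onz('top',p,.074)-C)[:2];print(np.degrees(np.arctan2(v[1],v[0])),np.hypot(*v))
E
```

```text
time: 8.72
eef_pos: [0.4917, 0.0237, 0.0413]
tcp_rot: [0.6, 0.8, 0.0, 0.0]
contact_force: [-1.1, -1.3, 6.9]
opening: 0.004
time: 9.13
eef_pos: [0.4905, 0.0239, 0.0593]
tcp_rot: [0.6, 0.8, -0.0, -0.001]
contact_force: [-0.4, 1.1, -0.2]
opening: -0.001
time: 9.3
eef_pos: [0.4912, 0.0236, 0.0598]
tcp_rot: [0.6, 0.8, 0.0, 0.0]
contact_force: [0.2, -0.9, -0.1]
opening: -0.001
9.3 tcp [491.2  23.6  59.8] ydir 16.3 tilt [ 0.  0. -1.] F [ 0.19 -0.9  -0.12] op -0.001
tip r 107.70401533834776 ang 195.54319864280976
green ([275, 222, 7, 7, 43], [278.1, 225.0]) [0.5806 0.1003 0.074 ] ang 104.5 r 0.0503
blue ([281, 202, 7, 7, 31], [284.4, 204.8]) [0.629  0.0882 0.074 ] ang 45.6 r 0.0512
C [0.59319469 0.05158225 0.07      ]
130.41340893508627 0.04909857525921149
71.13114990719744 0.05137614841304505
117.19754912680666 0.049524456734249045
58.27891738854546 0.05065948302863548
```

```bash
python3 -m jog '{"travel":[[-1.15,4.55,1],[-0.95,4.6,0],[-0.75,4.65,0],[-0.55,4.65,0],[-0.35,4.7,0]],"dr":[[0,0,-2.5],[0,0,-2.5],[0,0,-2.5],[0,0,-2.5],[0,0,-2.5]],"jaw":[255,255,255,255,255]}'
python3 -m jog '{"travel":[[-0.15,4.7,0],[0.05,4.7,0],[0.25,4.7,0],[0.45,4.65,0],[0.65,4.65,0]],"dr":[[0,0,-2.5],[0,0,-2.5],[0,0,-2.5],[0,0,-2.5],[0,0,-2.5]],"jaw":[255,255,255,255,255]}'
python3 -m jog '{"travel":[[0,0,0]],"dr":[[0,0,0]],"jaw":[255]}'
python3 -c "
from h import *
table('t4.png')"
```

```text
time: 9.77
eef_pos: [0.4872, 0.046, 0.0605]
tcp_rot: [0.684, 0.73, -0.001, 0.0]
contact_force: [0.4, -3.5, -0.1]
opening: 0.002
time: 10.18
eef_pos: [0.4883, 0.0695, 0.0605]
tcp_rot: [0.759, 0.651, -0.001, 0.0]
contact_force: [-0.0, -3.2, 0.3]
opening: -0.0
time: 10.27
eef_pos: [0.4885, 0.0705, 0.0604]
tcp_rot: [0.759, 0.651, -0.0, -0.0]
contact_force: [0.4, -0.1, -0.9]
opening: -0.001
10.27 tcp [488.5  70.5  60.4] ydir -8.7 tilt [-0.001  0.    -1.   ] F [ 0.36 -0.08 -0.92] op -0.001
tip r 108.02376743467624 ang 170.42143711730955
green ([274, 215, 8, 7, 36], [277.2, 218.0]) [0.5969 0.1032 0.074 ] ang 85.9 r 0.0518
```

```bash
python3 -m jog '{"travel":[[0.7,3.7,0],[0.8,3.65,0],[0.95,3.65,0],[1.05,3.6,0],[1.2,3.55,0]],"dr":[[0,0,-2],[0,0,-2],[0,0,-2],[0,0,-2],[0,0,-2]],"jaw":[255,255,255,255,255]}'
python3 -m jog '{"travel":[[0.65,1.75,0],[0,0,0]],"dr":[[0,0,-1],[0,0,0]],"jaw":[255,255]}' 
python3 -m jog '{"travel":[[0.65,1.75,0],[0,0,0]],"dr":[[0,0,-1],[0,0,0]],"jaw":[255,255]}' 
python3 -c "
from h import *
table('t5.png')"
```

```text
time: 10.73
eef_pos: [0.4928, 0.0877, 0.0603]
tcp_rot: [0.813, 0.583, -0.001, -0.0]
contact_force: [-0.7, -0.7, 0.5]
opening: -0.001
time: 10.9
eef_pos: [0.4939, 0.0903, 0.0605]
tcp_rot: [0.817, 0.576, -0.0, -0.0]
contact_force: [0.8, -0.2, 0.1]
opening: 0.001
time: 11.07
eef_pos: [0.4949, 0.092, 0.0608]
tcp_rot: [0.823, 0.569, 0.0, -0.0]
contact_force: [0.5, 0.6, 0.6]
opening: -0.001
11.07 tcp [494.9  92.   60.8] ydir -20.7 tilt [ 0.  0. -1.] F [0.53 0.63 0.58] op -0.001
tip r 107.65424229403484 ang 158.4771043526818
green ([276, 213, 3, 4, 8], [276.9, 214.8]) [0.6044 0.1043 0.074 ] ang 78.0 r 0.0539
```

```bash
for i in 1 2 3 4; do python3 -m jog '{"travel":[[0.35,0.85,0],[0,0,0]],"dr":[[0,0,-0.5],[0,0,0]],"jaw":[255,255]}' | grep -E 'eef|force'; done
python3 - <<'E'
from h import *
s=st();im=save('scene','s3.png')
for b in blobs(im,(0,150,60),(6,255,255),20):print(b,onz('scene',b[1],.087),onz('scene',b[1],.077))
C=np.array([.595,.0525]);a=np.radians(161.6);print('expected next',C+.108*np.array([np.cos(a),np.sin(a)]))
c=cv2.resize(im[100:240,200:380],None,fx=4,fy=4,interpolation=cv2.INTER_CUBIC);save('','s3c.png',c)
E
```

```text
eef_pos: [0.4952, 0.0927, 0.0609]
contact_force: [0.2, 0.0, -0.8]
eef_pos: [0.4955, 0.0936, 0.0609]
contact_force: [1.3, -1.0, -0.9]
eef_pos: [0.4958, 0.0945, 0.0608]
contact_force: [-0.5, -0.1, 0.5]
eef_pos: [0.4962, 0.0953, 0.0608]
contact_force: [-0.0, -0.6, 0.5]
11.78 tcp [496.2  95.3  60.8] ydir -22.7 tilt [ 0. -0. -1.] F [-0.   -0.56  0.5 ] op -0.002
([156, 208, 15, 12, 107], [163.2, 213.4]) [ 0.79311713 -0.01892825  0.087     ] [ 0.79178473 -0.02782357  0.077     ]
([506, 312, 32, 29, 667], [521.1, 326.0]) [0.39762612 0.48856904 0.087     ] [0.39036213 0.48728518 0.077     ]
expected next [0.49252139 0.0865901 ]
```

View pics/s3c.png

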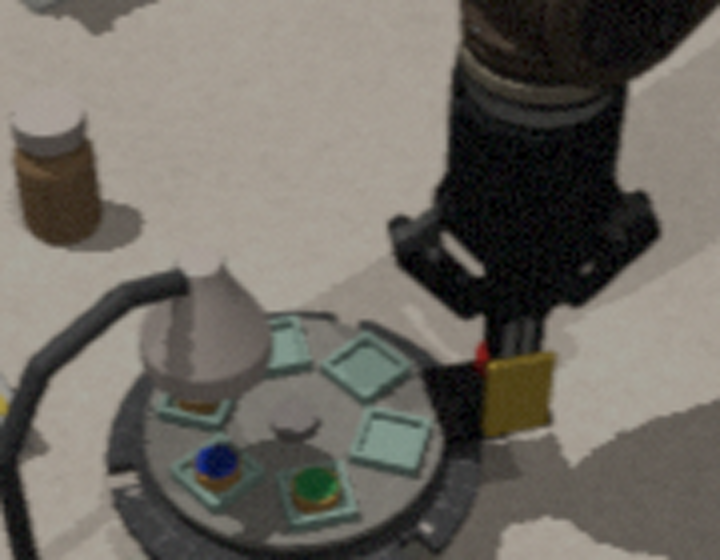

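Blue is now at crop (217,466), where amber stood at the start (218,464), and green is where blue stood, so the table is within about 1° of the notch. I'll measure the turn and the cap's height.

```bash
python3 - <<'E'
from h import *
a=cv2.imread('pics/scene0.png')[:,:,::-1].copy();b=cv2.imread('pics/s3.png')[:,:,::-1].copy()
C=onz('scene',proj('scene',np.array([.595,.0525,.074])),.074)[:2]
G=((45,110,30),(80,255,255));B=((100,110,30),(130,255,255));O=((3,130,30),(18,255,255))
def f(im,c):
    return [(x,np.hypot(*(onz('scene',x[1],.075)[:2]-C)).round(4),np.degrees(np.arctan2(*(onz('scene',x[1],.075)[:2]-C)[::-1])).round(2)) for x in blobs(im,*c,15) if 220<x[1][0]<320 and 190<x[1][1]<250]
for n,c in(('g',G),('b',B),('o',O)):print(n,f(a,c),'|',f(b,c))
h=blobs(b,(0,100,30),(8,255,255),3);print([x for x in h if 300<x[1][0]<340])
E
```

```text
g [(([293, 204, 10, 8, 60], [297.0, 207.4]), np.float64(0.0507), np.float64(130.04))] | [(([274, 217, 10, 8, 66], [278.4, 220.6]), np.float64(0.0508), np.float64(72.55))]
b [(([274, 217, 10, 8, 65], [278.3, 220.5]), np.float64(0.0505), np.float64(72.4))] | [(([249, 211, 10, 8, 61], [253.6, 214.8]), np.float64(0.0501), np.float64(13.19))]
o [(([248, 211, 12, 11, 95], [253.7, 215.7]), np.float64(0.0515), np.float64(15.2))] | []
[([318, 185, 5, 9, 24], [320.0, 188.7])]
```

```bash
python3 -m jog '{"travel":[[-0.6,-1.6,0],[-0.6,-1.6,0],[0,0,15],[0,0,20],[0,0,25]],"dr":[[0,0,0],[0,0,0],[0,0,0],[0,0,0],[0,0,0]],"jaw":[255,255,255,255,255]}'
python3 -m jog '{"travel":[[-25,0,25],[-15,0,25],[0,0,25],[0,0,25],[0,0,0]],"dr":[[0,0,0],[0,0,0],[0,0,0],[0,0,0],[0,0,0]],"jaw":[255,255,255,255,255]}'
python3 - <<'E'
from h import *
s=st();im=save('scene','s4.png');R=[x for x in blobs(im,(0,150,60),(6,255,255),20) if 290<x[1][0]<350];print(R)
for x in R:print(onz('scene',x[1],.087),onz('scene',x[1],.077))
a=np.radians(161.6)
for t in(58,59,60,61):
    a=np.radians(221.6-t);q=np.array([.595+.108*np.cos(a),.0525+.108*np.sin(a)]);print(t,q,proj('scene',np.r_[q,.087]),proj('scene',np.r_[q,.077]))
a=np.radians(221.6);q=np.array([.595+.108*np.cos(a),.0525+.108*np.sin(a)]);print('start',proj('scene',np.r_[q,.087]),'seen 288.5,161.6')
for n,c in(('g',((45,110,30),(80,255,255))),('b',((100,110,30),(130,255,255)))):print(n,[x for x in blobs(im,*c,15) if 220<x[1][0]<320 and 190<x[1][1]<250])
c=cv2.resize(im[100:240,200:380],None,fx=4,fy=4,interpolation=cv2.INTER_CUBIC);save('','s4c.png',c)
E
```

```text
time: 12.25
eef_pos: [0.4933, 0.0918, 0.1198]
tcp_rot: [0.832, 0.554, -0.002, -0.001]
contact_force: [0.5, 0.6, -0.8]
opening: 0.0
time: 12.67
eef_pos: [0.4579, 0.0919, 0.2271]
tcp_rot: [0.832, 0.554, 0.005, 0.003]
contact_force: [1.0, 0.2, 0.3]
opening: -0.001
12.67 tcp [457.9  91.9 227.1] ydir -22.7 tilt [ 0.011 -0.    -1.   ] F [0.96 0.23 0.29] op -0.001
[([319, 184, 13, 9, 64], [324.2, 186.8])]
[0.49295887 0.08228996 0.087     ] [0.48712469 0.07491272 0.077     ]
58 [0.49139409 0.08299288] [325.04912031 186.72299377] [324.71691588 190.12372754]
59 [0.49194204 0.08479641] [325.33506641 187.3947555 ] [325.00005588 190.79429256]
60 [0.49252139 0.0865901 ] [325.60589949 188.0711669 ] [325.26819961 191.46948376]
61 [0.49313195 0.0883734 ] [325.86148176 188.75205042] [325.52121096 192.14912361]
start [288.48631718 160.38759919] seen 288.5,161.6
g [([274, 217, 10, 8, 63], [278.2, 220.5])]
b [([249, 211, 10, 8, 60], [253.5, 214.8])]
```

View pics/s4c.png

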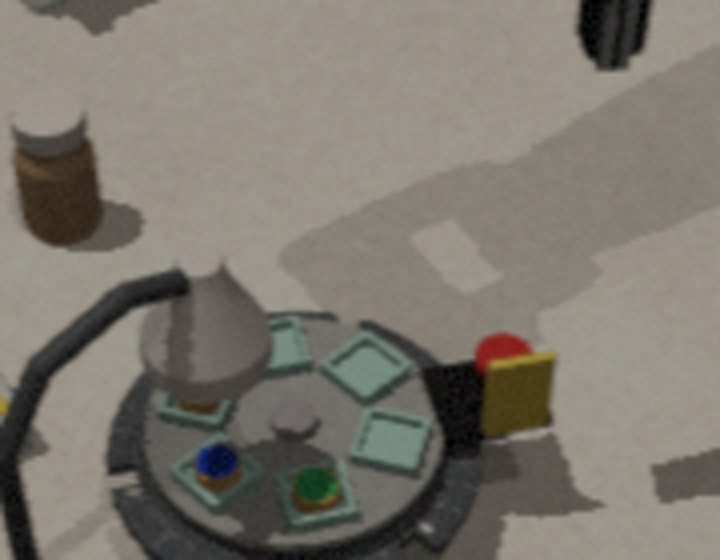

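The cap's top edge is at row 184. Predicted rows are 184.7 for a plunger that is up and about 188 for one left 10 mm down, so it is up. The pendants sit exactly where their predecessors stood, 60° round, and the finger is well clear. I'm handing in.

```bash
python3 -m jog '{"travel":[[0,0,0],[0,0,0],[0,0,0]],"dr":[[0,0,0],[0,0,0],[0,0,0]],"jaw":[255,255,255]}' | head -2
python3 - <<'E'
from h import *
im=read_camera('scene')
for n,c in(('g',((45,110,30),(80,255,255))),('b',((100,110,30),(130,255,255))),('r',((0,150,60),(6,255,255)))):print(n,[x for x in blobs(im,*c,15) if 220<x[1][0]<340 and 180<x[1][1]<250])
print(sign_off())
E
```

```text
time: 12.97
eef_pos: [0.454, 0.092, 0.2189]
g [([274, 217, 10, 8, 65], [278.3, 220.6])]
b [([249, 211, 10, 8, 60], [253.6, 214.8])]
r [([319, 184, 13, 9, 63], [324.1, 186.8])]
the job is handed in; nothing more can be done
None
```

The carousel is one notch clockwise with the blue pendant under the lamp, and I handed the job in at about 13 s of the 48 s allowed. I pressed the plunger about 13.5 mm down while the table stood in its notch and swung the table about 25° with the plunger down. Then I lifted the finger off the cap and pushed the yellow plate until the table reached the next notch.

**Last checks:**
- **Table angle:** blue and green now sit where amber and blue stood at the start. Green matches blue's old spot to about 0.15°.
- **Plunger:** the cap's top edge is at row 184 in the scene camera. I predicted 184.7 for fully up and about 188 for still 10 mm down, so I take the plunger as up. This is an image measurement; I did not push on the table to test the lock.
- **Pendants and bystanders:** blue and green still lie in their trays. Amber is now mostly hidden behind the lamp, so I could not check it as closely. The finger touched only the cap and the plate; I did not re-measure the mug, jar or bead box.
- **Robot:** the finger is well clear of everything.

**Disagreements:**
- The shut fingertips ended about 32 mm short of the stated TCP. I noticed this in the pictures and found the cap's height by touch instead.
- The turning axis measured from the top and wrist views differed by about 4 mm, which did no harm.

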